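# Clip the wheel spanner to its tether staple

### The job

Clip the snap hook on the grinder's wheel spanner onto the upright steel staple in the bench: press the sprung gate against one leg of the staple so that the leg comes inside the hook, and draw the leg up into the bow so that the gate snaps shut behind it. Then tug the spanner straight back along its length to prove the catch, about ten newtons for half a second and never more than 20 N on the staple. Leave the spanner clipped on, lying flat on the bench with the gate shut and let go, and do not disturb the other things on the bench.

Things in the scene. Friction and masses are not known exactly. Their poses are not given: they have to be found in the camera images.
- grip (a point): Grasp point of a flat steel wheel spanner with a snap hook fixed to its tail (0.27 kg, 273 mm long, 8 mm thick, flat on the bench). On the shank's centre line, 4 mm above its underside; shank 14 mm wide (y), straight from x = -104 to +14. This tool frame, used below in mm: x along the tool to the hook, y towards the gate side (mouth), z up.
- seat (a point): Where the centre of a staple leg comes to rest in the hook's bow: tool frame x = 115, y = 0 (same axes). Hook of 8 mm round bar: base across at x = 50, spine along y = -18, round bow (inside to x = 119, outside to x = 127), nose coming back along y = +18 with its tip at x = 98. 28 mm clear inside between spine and gate.
- gate_end (a point): Middle of the free end of the gate, tool frame x = 98, y = 18 when shut. The gate is a 7 mm bar along y = 18 from its hinge at x = 54 to x = 101.5. A leg pressed on it at x = 75 to 93 (clear of the nose) is far enough in at y = 3 to 5; the gate then lies against the leg until the leg has gone on past x = 105 towards the bow, and springs shut behind it.
- gate (a joint): Angle of the sprung gate in rad: 0 shut (on its stop), growing as it is pressed inwards, 0.85 at most; a leg entering opens it 0.4 to 0.65. Its spring pushes back on the leg with about 1.5 N at first and 2.5 to 5 N when open; the steel is smooth (friction about 0.3).
- anchor: Thin dark steel plate, 120 x 30 mm, flush in the bench, fixed; origin at its centre on the bench surface, x along its slot. A rigid upright staple stands in the slot: an upside-down U of 8 mm round steel, 51 mm high, two legs 60 mm apart (centres) along x, centred in y. It is clamped with its middle up to 6 mm either way along x from the plate's centre: not measured, to be seen or felt.
- leg_a (a point): Nominal place of the staple's leg at anchor x = -30 mm, 4 mm above the bench, as if the staple stood centred in its slot; the real leg is up to 6 mm off along the slot. At the start it is the leg nearer the spanner. Axes as anchor, at the start within 0.8 rad of those of grip.
- leg_b (a point): The same for the other leg, at anchor x = +30 mm. Either leg will do; with the hook on leg_a and the tool frame's x along anchor x, the bow passes through the staple between its legs.
- cork_block: Bystander: cork block 52 x 86 x 30 mm, origin at the centre of its underside. Leave alone.
- nagura: Bystander: rounded dark rubbing stone 60 x 74 x 27 mm, origin under its centre. Leave alone.
- turned_handle: Bystander: pale turned wooden handle 32 x 139 x 32 mm, origin under its centre. Leave alone.
- stone_slip: Bystander: flat green-grey slip stone 46 x 111 x 13 mm, origin under its centre. Leave alone.

How it is judged (in metres and radians):
On the way, in this order (a step that is already met when the one before it is completed fails the run):
1. the gate is pressed open against the staple (value of joint gate above 0.25 rad and contact force between snap and anchor above 1 N), for 0.04 s.
2. with the gate shut behind it, the leg in the bow is tugged with more than 6 N for 0.3 s (((x of leg_a in the frame of grip between 0.106 and 0.1245 m and y of leg_a in the frame of grip between -0.014 and 0.014 m) or (x of leg_b in the frame of grip between 0.106 and 0.1245 m and y of leg_b in the frame of grip between -0.014 and 0.014 m)) and value of joint gate below 0.1 rad and height (world z) of grip below 0.025 m and angle between grip's own z axis and vertical below 0.15 rad and contact force between snap and anchor above 6 N), for 0.3 s.
At the end, for the whole second after the job is handed in: The spanner lies at rest flat on the bench (grasp point under 25 mm high, tilted under 0.15 rad) with one staple leg inside the hook's bow end (its nominal place 96 to 124.5 mm along x and within 14 mm along y of the grasp point's frame) and the gate shut (under 0.1 rad) (((x of leg_a in the frame of grip between 0.096 and 0.1245 m and y of leg_a in the frame of grip between -0.014 and 0.014 m) or (x of leg_b in the frame of grip between 0.096 and 0.1245 m and y of leg_b in the frame of grip between -0.014 and 0.014 m)) and value of joint gate below 0.1 rad and height (world z) of grip below 0.025 m and angle between grip's own z axis and vertical below 0.15 rad and linear speed of snap below 0.02 m/s); the robot touches nothing.
It fails at once if more than 20 N on the staple (contact force between anchor and anything else above 20 N).
It fails at once if a bystander is shifted by more than 30 mm (distance of any of cork_block, nagura, turned_handle, stone_slip from where it was at the start of the episode above 0.03 m).
It also fails if it takes over 54 s, if anything falls off the work surface, if the arm or the gripper's body presses on something with over 40 N, if the wrist force passes 120 N, or if a joint passes its speed limit or range.

### The arm

A 6-joint arm with a two-finger parallel gripper is mounted at the origin on a cart in front of the work surface, level with it; the furniture and walls round the work are solid. World frame = base frame: x ahead of the robot, y to its left, z up, the work surface at z = 0. Lengths are in m, angles in degrees, forces in N, time in s.
With the tool pointing down it reaches from about 0.25 to 0.725 m from the base axis. Payload 9.7 kg.
Tool frame: the origin (TCP) lies at the very end of the fingers, on their centre line; the grasp point (between the pads) lies 19 mm behind it (bot.grip_depth is the distance from the TCP to the grasp point, in m); z points along the fingers, y is the line along which they close (so a half turn about z gives the same grasp; the last joint's range is limited). The gripper opens to 85 mm and grips with 20 to 120 N. Pads are 22 mm wide; open, the fingers measure 114 mm over their backs; the gripper's body (76 mm by 85 mm) begins 54 mm behind the grasp point. The pads swing forward as they close: fully open they stand 13 mm farther back than shut.
Start: joints at [-68.01, 4.979, 10.078, 95.1, 0, 90], TCP at [0.206, -0.51, 0.231] pointing down, gripper open.
Joint ranges: [-179.16, 179.16], [-48.56, 103.87], [-65.8, 70.77], [-126.05, 130.52], [-82.76, 87.17], [-180, 180]. Speed limits (degrees/s): [127.2, 127.2, 147.25, 180, 180, 180].

### API

Orientations are given as [roll, pitch, yaw] about the fixed x, y, z axes, in that order (R = Rz(yaw) Ry(pitch) Rx(roll)).
In Python, from workcell import telemetry, camera, calibration, workorder, bot gives the robot as it stands.
- The arm moves only by the tool play_rows, never from a script. Its argument "increments" is a list of rows, each a list of 3 entries, a list of its own where there are three numbers: the shift along the tool's x, y, z in mm, then the turn, a rotation vector about the tool's x, y, z in degrees, then the closure, from 0 (fully open) to 1 (shut). In form: [[[x, y, z], [ax, ay, az], jaw], ...]. A call has 1 to 20 rows; each row is the pose to reach, as a shift and turn from the pose commanded when the call began, along the tool's axes at that moment; what a row does not reach only later rows make up. A row lasts 1/10 s, in which the tool goes at most 50 mm and 8.59 degrees, less where a joint would pass 70% of its speed; a pose out of reach is approached as far as the arm can. A call with a gripper value outside its range is refused whole. The fingers move at their own pace and stop on an object; "grip_force" is the grip in N (left out, the last holds). Time passes only in rows, so rows that repeat a pose let the fingers close. It gives the time, the measured TCP pose, the force, the opening and the grip force at its end, in the units of the state.
- telemetry.get_obs(): the state, without advancing time (a new reading comes with each control period).
- camera(name): name is "scene" or "top" or "wrist"; returns (picture, depth): 384x512x3 uint8, red, green, blue; 384x512 float32, m along the optical axis (not along the pixel's ray), 0 where there is no reading.
- calibration(name): a dict with "vertical_fov" (degrees; the focal length in pixels is half the picture's height over the tangent of half this angle, whatever the lens; pixels are square), "cx", "cy" (the principal point, pixels), "rvec" (rotation vector, rad) and "tvec" (3), from world to camera coordinates, as OpenCV has them; the wrist camera has in their place "hand_eye" (4x4, takes a point from camera to tool coordinates, whose origin is the TCP and whose axes are the flange's). Camera axes: x right, y down, z forward; pixel columns grow to the right and rows downward; lengths in m; the calibration is good to about 2 mm. A picture is of the moment at which its call begins: read the wrist's pose just before it. calibration takes no time and is no camera call.
- workorder.job_done(): hands the job in; it is judged then, once.
The state is a dict: "time": time; "q": joint angles; "qd": joint speeds; "joint_efforts": joint torques, N m; "ee_pos": TCP position; "tcp_rot": TCP orientation; "wrist_force": force on the tool from outside, world axes, zero at the start; "torque": the same for the moment, N m; "opening": finger opening in m; "grasp_force": force on a finger pad.
Only numpy, scipy, OpenCV 4.12 (cv2) and the standard library are available. Lean on these libraries where they do the work, as an engineer would, in place of code of your own. Each camera call takes 0.05 s, during which the arm holds its last target. There are 200 camera calls.

## Working session

There is one attempt and no reset: what is moved stays moved. The work goes in short steps, Python scripts to look and compute and a tool call to move; the robot and the scene stay as the last step left them, time stands still between calls to the robot, and variables do not carry over. Pictures are saved under pics/ and viewed, at most 12 in all, crops included, and the job is handed in when it is done.

Besides the shell and the picture viewer there is one more tool, called after ">>>" in YAML: its name, and indented under it one key for each argument. play_rows: Moves the arm, as the interface text tells. Its arguments: {"type":"object","properties":{"increments":{"type":"array"},"grip_force":{"type":"number"}},"required":["increments"]}

```bash
mkdir -p pics; ls; cat > h.py <<'E'
import numpy as np, cv2
from workcell import telemetry, camera, calibration, workorder, bot
from scipy.spatial.transform import Rotation as R
def cam(name):
    o=telemetry.get_obs(); im,d=camera(name); c=calibration(name)
    f=192/np.tan(np.radians(c["vertical_fov"])/2)
    if name=="wrist":
        T=np.eye(4);T[:3,:3]=rot(o);T[:3,3]=o["ee_pos"];M=T@np.array(c["hand_eye"])
    else:
        M=np.eye(4);r=cv2.Rodrigues(np.array(c["rvec"],float))[0];M[:3,:3]=r.T;M[:3,3]=-r.T@np.array(c["tvec"],float).ravel()
    return im,d,(f,c["cx"],c["cy"],M)
def rot(o): return R.from_euler('xyz',o["tcp_rot"],degrees=True).as_matrix()
def ray(K,uv,z):
    f,cx,cy,M=K;uv=np.atleast_2d(np.array(uv,float))
    d=np.c_[(uv[:,0]-cx)/f,(uv[:,1]-cy)/f,np.ones(len(uv))]@M[:3,:3].T
    return M[:3,3]+d*((z-M[2,3])/d[:,2])[:,None]
def pts(K,d):
    f,cx,cy,M=K;v,u=np.mgrid[:384,:512]
    P=np.stack([(u-cx)/f*d,(v-cy)/f*d,d],-1)
    return P@M[:3,:3].T+M[:3,3]
def save(n,im): cv2.imwrite("pics/"+n,cv2.cvtColor(im,cv2.COLOR_RGB2BGR))
E
python3 - <<'E'
from h import *
print(telemetry.get_obs())
print({n:calibration(n) for n in("top","wrist")})
im,d,K=cam("top");save("top.png",im);np.savez("top.npz",im=im,d=d)
im,d,K=cam("scene");save("scene.png",im)
E
```

```text
pics
{'time': 0.0, 'q': array([-6.80075388e+01,  5.01126196e+00,  1.00323151e+01,  9.50986302e+01,
       -7.94856702e-05,  8.99993989e+01]), 'qd': array([-0.03153248,  0.05380927,  0.03261169, -0.03696481,  0.04733222,
       -0.00163349]), 'joint_efforts': array([-5.27935961e-03, -5.20390320e+01,  4.64794779e+01,  1.64623529e-02,
       -2.41989010e-04,  5.07351899e-06]), 'ee_pos': array([ 0.20587806, -0.50976024,  0.23056235]), 'tcp_rot': array([-1.79922423e+02,  7.86717096e-05,  2.19930624e+01]), 'wrist_force': array([ 0.13549573,  0.341853  , -0.22037044]), 'torque': array([ 0.00575154, -0.02498991, -0.02668918]), 'grasp_force': 0.0, 'opening': 0.08508495102497372}
{'top': {'vertical_fov': 44.31773921755571, 'cx': 255.78955725250432, 'cy': 194.50886826177293, 'rvec': array([ 2.19449794, -2.16954874,  0.08782866]), 'tvec': array([-0.10980894,  0.53126715,  1.19293483])}, 'wrist': {'vertical_fov': 67.616751048367, 'cx': 254.02720392586974, 'cy': 189.61465314675257, 'hand_eye': array([[-2.31264354e-04, -9.56055839e-01, -2.93184549e-01,
         7.50304356e-02],
       [ 9.99999897e-01, -1.06246044e-04, -4.42339746e-04,
         9.02494368e-04],
       [ 3.91751798e-04, -2.93184621e-01,  9.56055764e-01,
        -1.42103527e-01],
       [ 0.00000000e+00,  0.00000000e+00,  0.00000000e+00,
         1.00000000e+00]])}}
```

View pics/top.png

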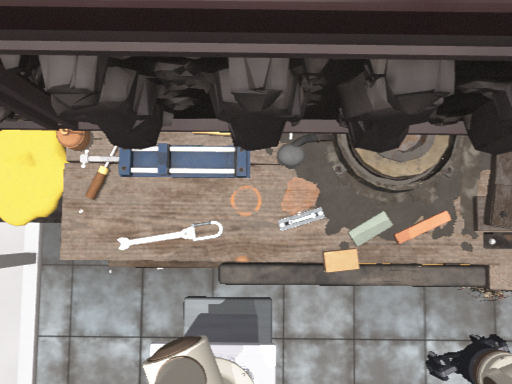

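View pics/scene.png

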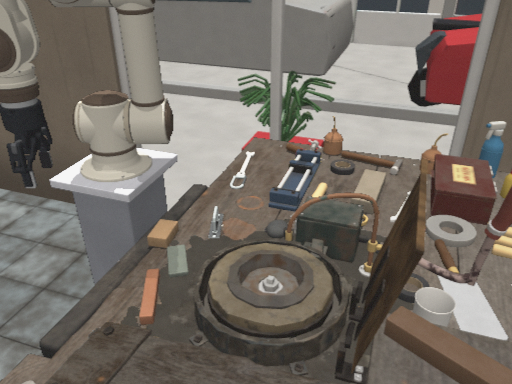

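Top view: the spanner is at pixels (120,243)–(222,232), hook to the right. The staple plate is at (302,218), the slip at (370,228) and the cork at (340,260). Next I convert these to world coordinates and enlarge the area.

```bash
python3 - <<'E'
from h import *
z=np.load("top.npz");im=z["im"];c=calibration("top")
f=192/np.tan(np.radians(c["vertical_fov"])/2)
r=cv2.Rodrigues(c["rvec"])[0];M=np.eye(4);M[:3,:3]=r.T;M[:3,3]=-r.T@c["tvec"];K=(f,c["cx"],c["cy"],M)
print(ray(K,[(120,243),(190,234),(222,232),(208,222),(280,224),(302,218),(324,212),(340,260),(370,228),(290,153)],0).round(3))
P=pts(K,z["d"]); print(P[218,300],P[260,340],P[153,290],P[228,370],P[205,302])
save("topc.png",cv2.resize(im[190:275,105:345],None,fx=3.3,fy=3.3,interpolation=cv2.INTER_CUBIC))
E
```

```text
[[ 0.404  0.247  0.   ]
 [ 0.429  0.066  0.   ]
 [ 0.435 -0.017  0.   ]
 [ 0.461  0.02   0.   ]
 [ 0.458 -0.168  0.   ]
 [ 0.474 -0.225  0.   ]
 [ 0.49  -0.282  0.   ]
 [ 0.366 -0.324  0.   ]
 [ 0.45  -0.402  0.   ]
 [ 0.645 -0.193  0.   ]]
[ 0.47248353 -0.21508056  0.04976316] [ 0.36827391 -0.31799702  0.033197  ] [ 0.64043832 -0.19076157  0.02724864] [ 0.44989722 -0.39967758  0.01125522] [ 0.50804622 -0.22498663 -0.00053788]
```

View pics/topc.png

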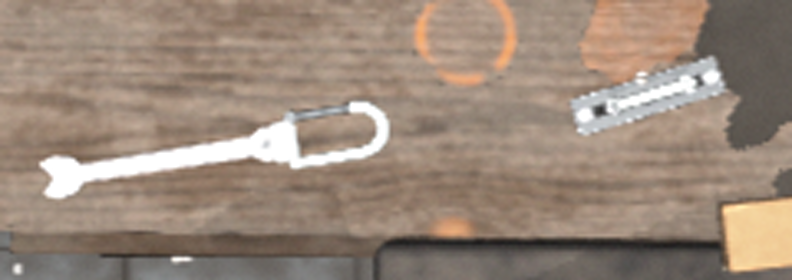

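The crop shows the gate (grey) on the upper side, which is world +x, the hook pointing to −y and the plate tilted a little. Next I take the wrist camera over both.

>>> play_rows:
  increments:
    - [[366,-294,-20],[0,0,105],0]
    - [[366,-294,-20],[0,0,105],0]
    - [[366,-294,-20],[0,0,105],0]
    - [[366,-294,-20],[0,0,105],0]
    - [[366,-294,-20],[0,0,105],0]
    - [[366,-294,-20],[0,0,105],0]
    - [[366,-294,-20],[0,0,105],0]
    - [[366,-294,-20],[0,0,105],0]
    - [[366,-294,-20],[0,0,105],0]
    - [[366,-294,-20],[0,0,105],0]
    - [[366,-294,-20],[0,0,105],0]
    - [[366,-294,-20],[0,0,105],0]
    - [[366,-294,-20],[0,0,105],0]
    - [[366,-294,-20],[0,0,105],0]
    - [[366,-294,-20],[0,0,105],0]
    - [[366,-294,-20],[0,0,105],0]
  grip_force: 60

```text
time: 1.7
ee_pos: [0.1574, -0.2758, 0.2509]
tcp_rot: [-171.0, 1.5, -68.3]
wrist_force: [-0.3, -0.3, 0.7]
opening: 0.0854
grasp_force: 0.0
```

```bash
python3 - <<'E'
from h import *
im,d,K=cam("wrist");save("w1.png",cv2.resize(im,(800,600)));np.savez("w1.npz",im=im,d=d,K=np.array([*K[:3]]),M=K[3])
o=telemetry.get_obs();print(o["time"],o["ee_pos"],o["tcp_rot"],o["q"])
E
```

```text
1.75 [ 0.15493175 -0.27516836  0.25155363] [-171.17021467    1.52194811  -68.52471224] [-68.58031127 -25.018184   -13.76562228 102.78314283   8.82830444
 179.94375422]
```

View pics/w1.png

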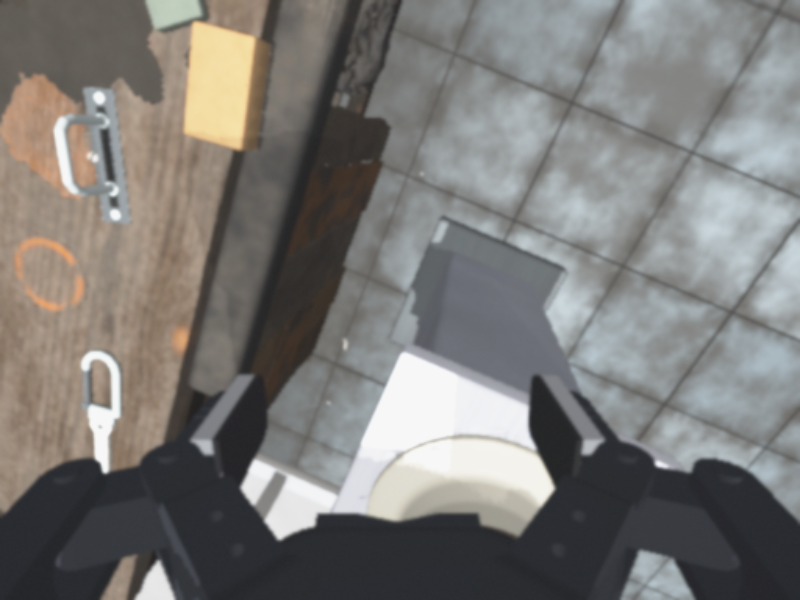

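The last joint ran into its range, so I have to turn the other way round. The picture still shows the hook at (100,385), gate on the left, and the staple standing at (85,155).

```bash
cat >> h.py <<'E'
def go(p,yaw,o=None,tilt=(180,0)):
    o=o or telemetry.get_obs(); R0=rot(o)
    Rt=R.from_euler('xyz',[tilt[0],tilt[1],yaw],degrees=True).as_matrix()
    print("shift",(R0.T@(np.array(p)-o["ee_pos"])*1000).round(1),"turn",R.from_matrix(R0.T@Rt).as_rotvec(degrees=True).round(2))
E
python3 - <<'E'
from h import *
go([0.435,-0.1,0.25],80)
E
```

```text
shift [ -60.4 -320.4   53. ] turn [  -5.19  -10.89 -148.25]
```

>>> play_rows:
  increments:
    - [[-60,-320,53],[-5.2,-10.9,-148.2],0]
    - [[-60,-320,53],[-5.2,-10.9,-148.2],0]
    - [[-60,-320,53],[-5.2,-10.9,-148.2],0]
    - [[-60,-320,53],[-5.2,-10.9,-148.2],0]
    - [[-60,-320,53],[-5.2,-10.9,-148.2],0]
    - [[-60,-320,53],[-5.2,-10.9,-148.2],0]
    - [[-60,-320,53],[-5.2,-10.9,-148.2],0]
    - [[-60,-320,53],[-5.2,-10.9,-148.2],0]
    - [[-60,-320,53],[-5.2,-10.9,-148.2],0]
    - [[-60,-320,53],[-5.2,-10.9,-148.2],0]
    - [[-60,-320,53],[-5.2,-10.9,-148.2],0]
    - [[-60,-320,53],[-5.2,-10.9,-148.2],0]
    - [[-60,-320,53],[-5.2,-10.9,-148.2],0]
    - [[-60,-320,53],[-5.2,-10.9,-148.2],0]
    - [[-60,-320,53],[-5.2,-10.9,-148.2],0]
    - [[-60,-320,53],[-5.2,-10.9,-148.2],0]
    - [[-60,-320,53],[-5.2,-10.9,-148.2],0]
    - [[-60,-320,53],[-5.2,-10.9,-148.2],0]
    - [[-60,-320,53],[-5.2,-10.9,-148.2],0]

```text
time: 3.65
ee_pos: [0.437, -0.0991, 0.2502]
tcp_rot: [179.9, -0.1, 80.4]
wrist_force: [0.5, -0.5, 0.1]
opening: 0.0851
grasp_force: 0.0
```

```bash
python3 - <<'E'
from h import *
o=telemetry.get_obs();print(o["q"])
go([0.435,-0.1,0.25],-83)
E
```

```text
[-1.28167195e+01 -8.50933548e+00 -9.47735906e-01  9.74683826e+01
  6.54969282e-02  8.67689971e+01]
shift [-1.2 -1.8  0.2] turn [-7.0000e-02 -1.5000e-01  1.6341e+02]
```

>>> play_rows:
  increments:
    - [[0,0,0],[0,0,-120],0]
    - [[0,0,0],[0,0,-120],0]
    - [[0,0,0],[0,0,-120],0]
    - [[0,0,0],[0,0,-120],0]
    - [[0,0,0],[0,0,-120],0]
    - [[0,0,0],[0,0,-120],0]
    - [[0,0,0],[0,0,-120],0]
    - [[0,0,0],[0,0,-120],0]
    - [[0,0,0],[0,0,-120],0]
    - [[0,0,0],[0,0,-120],0]
    - [[0,0,0],[0,0,-120],0]
    - [[0,0,0],[0,0,-120],0]
    - [[0,0,0],[0,0,-120],0]
    - [[0,0,0],[0,0,-120],0]

```text
time: 5.05
ee_pos: [0.437, -0.0993, 0.2503]
tcp_rot: [180.0, 0.1, -159.4]
wrist_force: [0.5, -0.9, 0.5]
opening: 0.0854
grasp_force: 0.0
```

>>> play_rows:
  increments:
    - [[0,0,0],[0,0,-76.5],0]
    - [[0,0,0],[0,0,-76.5],0]
    - [[0,0,0],[0,0,-76.5],0]
    - [[0,0,0],[0,0,-76.5],0]
    - [[0,0,0],[0,0,-76.5],0]
    - [[0,0,0],[0,0,-76.5],0]
    - [[0,0,0],[0,0,-76.5],0]
    - [[0,0,0],[0,0,-76.5],0]
    - [[0,0,0],[0,0,-76.5],0]
    - [[0,0,0],[0,0,-76.5],0]
    - [[0,0,0],[0,0,-76.5],0]
    - [[0,0,0],[0,0,-76.5],0]

```text
time: 6.25
ee_pos: [0.4371, -0.0993, 0.2504]
tcp_rot: [-179.9, 0.0, -83.3]
wrist_force: [-0.2, 0.0, 0.8]
opening: 0.0857
grasp_force: 0.0
```

```bash
python3 - <<'E'
from h import *
im,d,K=cam("wrist");save("w2.png",cv2.resize(im,(800,600)));np.savez("w2.npz",im=im,d=d,K=np.array([*K[:3]]),M=K[3])
o=telemetry.get_obs();print(o["time"],o["ee_pos"],o["tcp_rot"],o["q"])
E
```

```text
6.3 [ 0.4370647  -0.09924805  0.25044843] [-1.79868083e+02  2.65490338e-02 -8.32926756e+01] [-1.28376629e+01 -8.50998841e+00 -9.24031991e-01  9.74705222e+01
  6.91516683e-02 -1.09544887e+02]
```

View pics/w2.png

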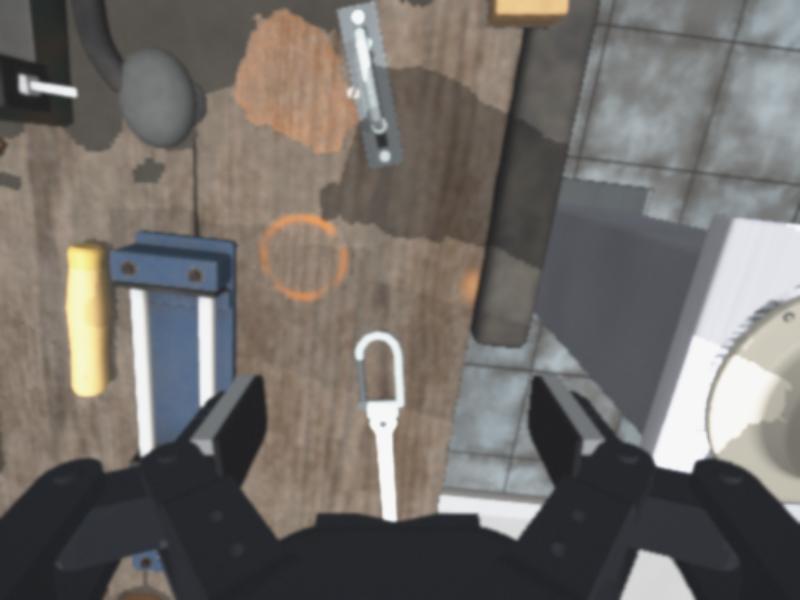

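The picture shows the hook's bow tip at (378,332), its base at y≈405, the shank down to (390,518), the near staple leg at about (378,135) and the plate running from (355,5) to (385,163). Now the numbers.

```bash
python3 - <<'E'
from h import *
z=np.load("w2.npz");im=z["im"].astype(int);K=(*z["K"],z["M"]);P=pts(K,z["d"])
print("bench z",np.median(P[180:200,200:220,2]))
u,v=lambda a:int(a*.64),0
# spanner: bright mask
m=(im.min(2)>185); m[:205]=0;m[330:]=0;m[:,:215]=0;m[:,270:]=0
n,l,s,c=cv2.connectedComponentsWithStats(m.astype(np.uint8));i=1+np.argmax(s[1:,4]);ys,xs=np.where(l==i)
Q=ray(K,np.c_[xs,ys],0.006)
print("spanner z depth",np.percentile(P[ys,xs,2],[10,50,90]))
sh=[];
for r in range(280,330):
    k=xs[ys==r]
    if len(k)>3: sh.append((k.mean(),r))
sh=ray(K,sh,0.008); dx=np.polyfit(sh[:,1],sh[:,0],1)
ax=np.array([-dx[0],-1]);ax/=np.linalg.norm(ax);ay=np.array([-ax[1],ax[0]])
c0=sh[:,:2].mean(0);q=(Q[:,:2]-c0)
print("axis",ax,np.degrees(np.arctan2(ax[1],ax[0])),"tip",(q@ax).max(),"y range hook",[ (q@ay)[(q@ax)>(q@ax).max()-.06].min(),(q@ay)[(q@ax)>(q@ax).max()-.06].max()])
tip=(q@ax).max();print("grip",c0+ax*(tip-.127))
# staple via depth
S=P[(P[...,2]>.035)&(P[...,2]<.06)&(abs(P[...,0]-.475)<.05)&(abs(P[...,1]+.225)<.07)]
(cx,cy),wh,a=cv2.minAreaRect((S[:,:2]*1000).astype(np.float32));print("staple",len(S),cx,cy,wh,a,cv2.boxPoints(((cx,cy),wh,a)).round(1).tolist(),S[:,2].max())
mb=S[:,:2].mean(0);w=np.linalg.svd(S[:,:2]-mb)[2][0];w*=np.sign(-w[1]);t=(S[:,:2]-mb)@w
print("staple dir",w,np.degrees(np.arctan2(w[1],w[0])),"ends",mb+w*t.min(),mb+w*t.max(),t.max()-t.min())
# plate from outline pixels
b=ray(K,np.array([(340,8),(373,0),(402,160),(368,167)])*.64,0);print("plate corners",b[:,:2].round(4).tolist())
# low leg pts
L=P[(P[...,2]>.008)&(P[...,2]<.035)&(abs(P[...,0]-.475)<.05)&(abs(P[...,1]+.225)<.07)];print(len(L),L[np.argsort(L[:,1])][::max(1,len(L)//12)].round(3).tolist())
I=z["im"][0:115,200:275];save("st.png",cv2.resize(I,None,fx=5,fy=5,interpolation=cv2.INTER_CUBIC))
E
```

```text
bench z -0.00032116882054711304
spanner z depth [0.0035342  0.00744317 0.00866352]
axis [ 0.16944655 -0.98553938] -80.2443582259454 tip 0.1584483222476302 y range hook [np.float64(-0.02205149015779633), np.float64(0.021377650884287537)]
grip [0.42698753 0.104756  ]
staple 459 473.5740661621094 -227.5981903076172 (7.957846164703369, 66.13554382324219) 17.616252899169922 [[459.79998779296875, -197.3000030517578], [479.79998779296875, -260.29998779296875], [487.3999938964844, -257.8999938964844], [467.3999938964844, -194.89999389648438]] 0.05320703664641768
staple dir [ 0.30153286 -0.95345579] -72.450306600801 ends [ 0.4634912  -0.19610671] [ 0.4834325  -0.25916172] 0.06613312022605655
plate corners [[0.5028, -0.2787], [0.4782, -0.2869], [0.4424, -0.1737], [0.4701, -0.1647]]
17 [[0.48, -0.259, 0.035], [0.479, -0.257, 0.015], [0.479, -0.256, 0.015], [0.461, -0.2, 0.023], [0.461, -0.199, 0.023], [0.461, -0.198, 0.015], [0.461, -0.198, 0.034], [0.461, -0.197, 0.031], [0.462, -0.197, 0.02], [0.467, -0.196, 0.034], [0.462, -0.196, 0.03], [0.463, -0.196, 0.015], [0.463, -0.195, 0.033], [0.466, -0.195, 0.03], [0.464, -0.195, 0.035], [0.465, -0.195, 0.016], [0.464, -0.195, 0.019]]
```

View pics/st.png

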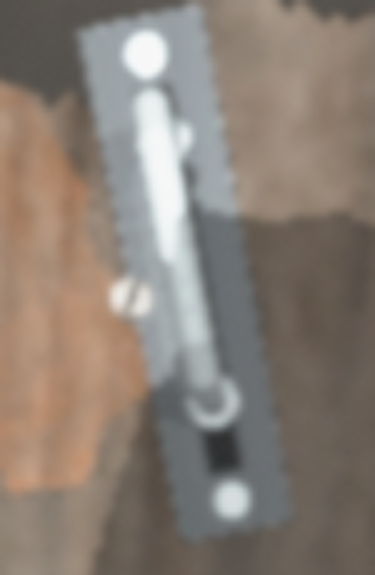

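```bash
python3 - <<'E'
from h import *
go([0.427,0.1048,0.045],-80.24)
go([0.427,0.1048,0.0025],-80.24)
E
```

```text
shift [-203.7  -13.4  205.6] turn [-0.13  0.02 -3.05]
shift [-203.7  -13.3  248.1] turn [-0.13  0.02 -3.05]
```

>>> play_rows:
  increments:
    - [[-203.7,-13.4,100],[-0.1,0,-3],0]
    - [[-203.7,-13.4,100],[-0.1,0,-3],0]
    - [[-203.7,-13.4,100],[-0.1,0,-3],0]
    - [[-203.7,-13.4,100],[-0.1,0,-3],0]
    - [[-203.7,-13.4,100],[-0.1,0,-3],0]
    - [[-203.7,-13.4,150],[-0.1,0,-3],0]
    - [[-203.7,-13.4,190],[-0.1,0,-3],0.4]
    - [[-203.7,-13.4,205.6],[-0.1,0,-3],0.4]
    - [[-203.7,-13.4,205.6],[-0.1,0,-3],0.4]
    - [[-203.7,-13.4,205.6],[-0.1,0,-3],0.4]
    - [[-203.7,-13.4,205.6],[-0.1,0,-3],0.4]
    - [[-203.7,-13.4,205.6],[-0.1,0,-3],0.4]

```text
time: 7.5
ee_pos: [0.4274, 0.1049, 0.0465]
tcp_rot: [-179.8, 0.0, -80.2]
wrist_force: [-0.5, -0.2, 0.5]
opening: 0.0513
grasp_force: 0.0
```

```bash
python3 - <<'E'
from h import *
im,d,K=cam("wrist");save("w3.png",im);np.savez("w3.npz",im=im,d=d,K=np.array([*K[:3]]),M=K[3])
go([0.427,0.1048,0.0025],-80.24)
m=(im.min(2)>185);n,l,s,c=cv2.connectedComponentsWithStats(m.astype(np.uint8))
for i in range(1,n):
    if s[i,4]>60: print(s[i],c[i],ray(K,[c[i]],.008)[0])
E
```

```text
shift [ 0.   0.4 43.7] turn [-0.15  0.03  0.09]
[ 220    5   75  329 7718] [259.82249287 158.92316662] [0.43126177 0.06434005 0.008     ]
[ 362  164   85   60 2776] [403.05043228 197.88184438] [0.33299924 0.07384583 0.008     ]
[341 220  15  30 230] [347.1173913  231.73478261] [0.36302476 0.10406397 0.008     ]
[ 347  221   42   60 1509] [367.58780649 249.86414844] [0.34516088 0.11512592 0.008     ]
[488 221  17  17 202] [496.57920792 229.92574257] [0.26235085 0.08512292 0.008     ]
[466 225  18  10  90] [475.36666667 229.64444444] [0.27675643 0.0874209  0.008     ]
[459 238  12  13  96] [464.83333333 244.14583333] [0.27963276 0.09915282 0.008     ]
[408 241  18  21 145] [414.74482759 249.22758621] [0.31270675 0.10895146 0.008     ]
[ 421  243   53   58 1736] [445.56048387 273.31336406] [0.28435787 0.1237293  0.008     ]
[398 266  15  13 105] [406.01904762 272.81904762] [0.31257527 0.12824751 0.008     ]
[486 277  26  28 322] [501.00621118 292.39440994] [0.23822955 0.13209385 0.008     ]
[472 291  13   9  78] [477.56410256 294.70512821] [0.25444289 0.13697449 0.008     ]
[439 303  28  14 131] [452.70992366 310.06870229] [0.26747052 0.15312886 0.008     ]
[485 317  27  17 288] [500.00347222 325.80208333] [0.22633074 0.16066973 0.008     ]
[409 330  11  13  69] [414.31884058 335.20289855] [0.28815262 0.18062485 0.008     ]
[ 356  332   52   52 1432] [375.54818436 361.45391061] [0.310175   0.21111558 0.008     ]
```

View pics/w3.png

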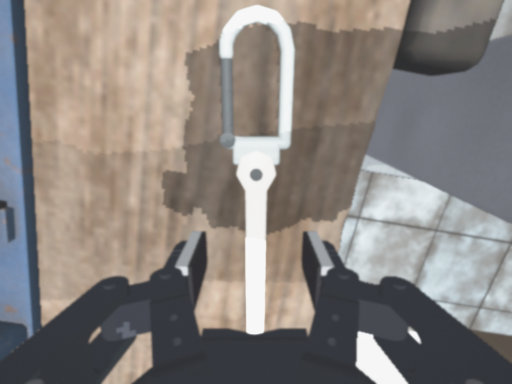

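The shank (column 256) is centred between the fingers and lines up with them, and the bow tip is at (258,6). Descend and grip.

>>> play_rows:
  increments:
    - [[0,0.4,15],[-0.1,0,0],0.4]
    - [[0,0.4,30],[-0.1,0,0],0.4]
    - [[0,0.4,38],[-0.1,0,0],0.4]
    - [[0,0.4,43],[-0.1,0,0],0.4]
    - [[0,0.4,43],[-0.1,0,0],0.4]
    - [[0,0.4,43],[-0.1,0,0],1]
    - [[0,0.4,43],[-0.1,0,0],1]
    - [[0,0.4,43],[-0.1,0,0],1]
    - [[0,0.4,43],[-0.1,0,0],1]
    - [[0,0.4,43],[-0.1,0,0],1]
    - [[0,0.4,43],[-0.1,0,0],1]
  grip_force: 80

```text
time: 8.65
ee_pos: [0.4266, 0.1048, 0.0028]
tcp_rot: [-180.0, 0.0, -80.1]
wrist_force: [-1.4, -0.3, 6.6]
opening: 0.0106
grasp_force: 78.6
```

```bash
python3 - <<'E'
from h import *
o=telemetry.get_obs();print(o)
im,d,K=cam("wrist");np.savez("w4.npz",im=im)
m=(im.min(2)>170);m[100:]=0;m[:,:180]=0;m[:,340:]=0
ys,xs=np.where(m);t=ys.min();print("tip",t,xs[ys==t].mean())
if 1:
    w=ray(K,[(xs[ys==t].mean(),t)],.004)[0];Rr=rot(o);print("tip in tool mm",Rr.T@(w-o["ee_pos"])*1000)
c=np.load("w3.npz");
E
```

```text
{'time': 8.65, 'q': array([ 1.37871075e+01, -8.30109375e+00, -2.83059959e+01,  6.99799489e+01,
        2.42238137e-02, -8.60818427e+01]), 'qd': array([ 0.00156769,  0.00087435,  0.03941434,  0.10012212, -0.08338018,
       -0.02285403]), 'joint_efforts': array([ 2.44186999e-02, -3.36787426e+01,  4.29898024e+01, -5.44395335e-01,
       -6.39217196e-04, -2.45641172e-02]), 'ee_pos': array([0.4266226 , 0.10481085, 0.00283875]), 'tcp_rot': array([-1.79986542e+02,  2.52023431e-02, -8.01310436e+01]), 'wrist_force': array([-1.3751497 , -0.31372398,  6.6057646 ]), 'torque': array([-0.08276994,  0.29087746,  0.01247235]), 'grasp_force': 78.63439994864166, 'opening': 0.010623667034034862}
tip 0 254.57894736842104
tip in tool mm [117.04518209  -0.22333428  -1.21267834]
```

```bash
python3 - <<'E'
from h import *
z=np.load("w3.npz");im=z["im"];K=(*z["K"],z["M"]);m=(im.min(2)>170);m[100:]=0;m[:,:180]=0;m[:,340:]=0
ys,xs=np.where(m);t=ys.min();w=ray(K,[(xs[ys==t].mean(),t)],.005)[0]
o=telemetry.get_obs();Rr=rot(o);print("tip in tool mm",Rr.T@(w-o["ee_pos"])*1000)
L=np.array([.4645,-.199]);a=np.radians(-72.45);u=np.array([np.cos(a),np.sin(a)]);v=np.array([-u[1],u[0]])
G=L-.084*u-.034*v;print(G);go([*G,.0065],-72.45);go([*(G+[-.0,.06]),.0065],-72.45)
P=pts(K,z["d"])
z=np.load("w2.npz");P=pts((*z["K"],z["M"]),z["d"]);
for r,c in[(100,345),(150,335),(195,325)]:print("bar",P[r,c])
print("cork",P[5,340])
E
```

```text
tip in tool mm [129.64532233  14.2774477   -2.24590645]
[ 0.40675337 -0.12916214]
shift [227.1  59.7  -3.8] turn [-0.01  0.02 -7.68]
shift [168.   49.4  -3.8] turn [-0.01  0.02 -7.68]
bar [ 0.32746565 -0.19010171 -0.00501198]
bar [ 0.32786152 -0.12346805 -0.00364482]
bar [ 0.32887161 -0.05682327 -0.0050702 ]
cork [ 0.36416177 -0.28648944  0.02969097]
```

>>> play_rows:
  increments:
    - [[0,0,-4],[0,0,0],1]
    - [[0,0,-4],[0,0,0],1]
    - [[20,10,-4],[0,0,-2],1]
    - [[50,20,-4],[0,0,-4],1]
    - [[85,30,-4],[0,0,-6],1]
    - [[120,45,-4],[0,0,-7.7],1]
    - [[155,59.7,-4],[0,0,-7.7],1]
    - [[185,59.7,-4],[0,0,-7.7],1]
    - [[205,59.7,-4],[0,0,-7.7],1]
    - [[218,59.7,-4],[0,0,-7.7],1]
    - [[227,59.7,-4],[0,0,-7.7],1]
    - [[227,59.7,-4],[0,0,-7.7],1]
    - [[227,59.7,-4],[0,0,-7.7],1]

```text
time: 10.0
ee_pos: [0.4061, -0.1286, 0.0058]
tcp_rot: [179.9, 0.1, -72.4]
wrist_force: [-0.2, 0.4, -3.0]
opening: 0.0106
grasp_force: 78.7
```

```bash
python3 - <<'E'
from h import *
o=telemetry.get_obs();print(o["time"],o["ee_pos"],o["tcp_rot"],o["wrist_force"],o["torque"],o["opening"])
im,d,K=cam("wrist");it,dt,Kt=cam("top")
A=cv2.resize(im[:240,120:400],(560,480));B=cv2.resize(it[195:255,200:330],(780,360),interpolation=cv2.INTER_CUBIC)
save("w5.png",A);save("t5.png",B);np.savez("w5.npz",im=im,d=d,K=np.array(K[:3]),M=K[3])
E
```

```text
10.0 [ 0.40607595 -0.12861747  0.00579244] [ 1.79915917e+02  6.17681688e-02 -7.24121909e+01] [-0.24263731  0.44549486 -3.00286696] [0.09617654 0.11540821 0.02498057] 0.010602582620003357
```

View pics/w5.png

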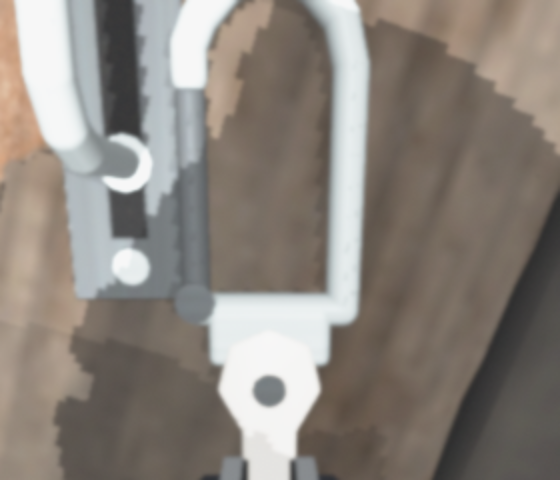

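The leg base is at (125,165) in the crop, so in the tool frame the leg is at about (83,34) mm, clear of the nose and beside the gate. Next I press in.

>>> play_rows:
  increments:
    - [[0,-3,0],[0,0,0],1]
    - [[0,-6,0],[0,0,0],1]
    - [[0,-8,0],[0,0,0],1]
    - [[0,-10,0],[0,0,0],1]
    - [[0,-12,0],[0,0,0],1]
    - [[0,-14,0],[0,0,0],1]
    - [[0,-16,0],[0,0,0],1]
    - [[0,-18,0],[0,0,0],1]
    - [[0,-20,0],[0,0,0],1]
    - [[0,-20,0],[0,0,0],1]

```text
time: 11.1
ee_pos: [0.4254, -0.1231, 0.0059]
tcp_rot: [179.9, 0.0, -72.4]
wrist_force: [-2.6, 0.4, -3.3]
opening: 0.0104
grasp_force: 78.7
```

```bash
python3 - <<'E'
from h import *
o=telemetry.get_obs();print(o["time"],o["ee_pos"],o["tcp_rot"],"F tool",rot(o).T@o["wrist_force"],o["torque"])
E
```

```text
11.1 [ 0.42535518 -0.12306414  0.00590249] [ 1.79928252e+02  3.88709801e-02 -7.24280829e+01] F tool [-1.13483412  2.40999531  3.2756022 ] [ 0.06988358  0.59746234 -0.19388954]
```

>>> play_rows:
  increments:
    - [[0,-2,0],[0,0,0],1]
    - [[0,-4,0],[0,0,0],1]
    - [[0,-6,0],[0,0,0],1]
    - [[0,-8,0],[0,0,0],1]
    - [[0,-9,0],[0,0,0],1]
    - [[0,-10,0],[0,0,0],1]
    - [[0,-10,0],[0,0,0],1]

```text
time: 11.8
ee_pos: [0.4349, -0.12, 0.0059]
tcp_rot: [179.9, 0.0, -72.4]
wrist_force: [-2.5, 2.5, -3.6]
opening: 0.0107
grasp_force: 78.8
```

```bash
python3 - <<'E'
from h import *
o=telemetry.get_obs();print(o["time"],o["ee_pos"],o["tcp_rot"],"F tool",rot(o).T@o["wrist_force"],o["torque"])
im,d,K=cam("wrist");save("w6.png",cv2.resize(im[:240,120:400],(560,480)))
E
```

```text
11.8 [ 0.43489537 -0.11995508  0.00590916] [ 1.79944637e+02  4.76094637e-02 -7.24179298e+01] F tool [-3.12802476  1.65290629  3.6393107 ] [ 0.41191524  0.72871119 -0.13907037]
```

View pics/w6.png

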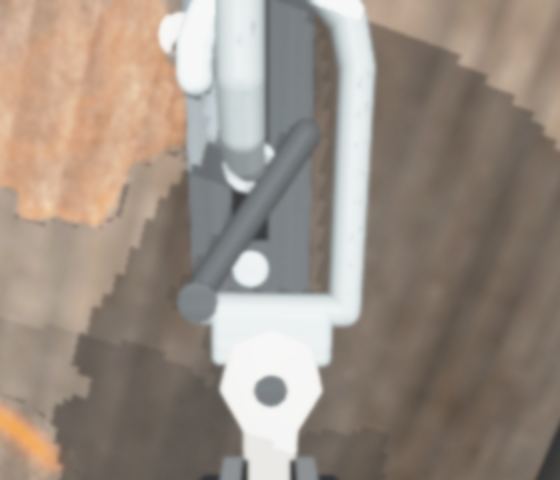

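The gate is swung in by about 0.6 rad. The leg at (243,170) is inside the hook and clear of the nose. Next I draw back towards the bow.

>>> play_rows:
  increments:
    - [[0,-2,0],[0,0,0],1]
    - [[-3,-2,0],[0,0,0],1]
    - [[-6,-2,0],[0,0,0],1]
    - [[-9,-3,0],[0,0,0],1]
    - [[-12,-3,0],[0,0,0],1]
    - [[-15,-3,0],[0,0,0],1]
    - [[-18,-4,0],[0,0,0],1]
    - [[-21,-4,0],[0,0,0],1]
    - [[-24,-4,0],[0,0,0],1]
    - [[-26,-4,0],[0,0,0],1]
    - [[-26,-4,0],[0,0,0],1]

```text
time: 12.95
ee_pos: [0.4309, -0.094, 0.0061]
tcp_rot: [180.0, 0.0, -72.4]
wrist_force: [1.0, 0.6, -3.5]
opening: 0.0108
grasp_force: 78.7
```

```bash
python3 - <<'E'
from h import *
o=telemetry.get_obs();print(o["time"],o["ee_pos"],o["tcp_rot"],"F tool",rot(o).T@o["wrist_force"],o["torque"])
im,d,K=cam("wrist");save("w7.png",cv2.resize(im[:240,120:400],(560,480)))
E
```

```text
12.95 [ 0.4308834  -0.09395841  0.00606717] [ 1.79958981e+02  1.52126256e-02 -7.24073228e+01] F tool [-0.24199452 -1.10340005  3.51019452] [0.10390664 0.03814633 0.05234043]
```

View pics/w7.png

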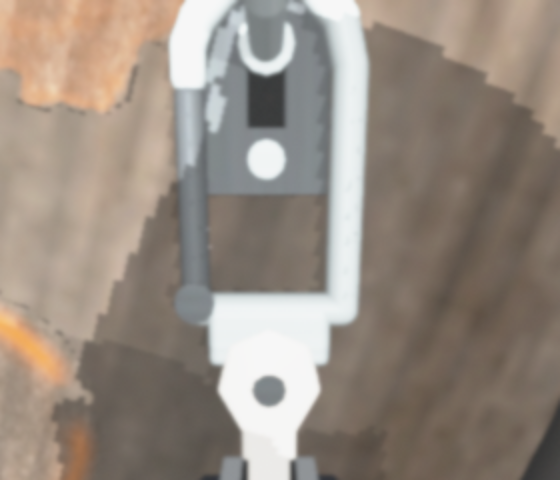

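The gate is shut with the leg inside at (266,50), in the bow and near the centre line. Now to creep back until it makes contact.

>>> play_rows:
  increments:
    - [[-1,0,0],[0,0,0],1]
    - [[-2,0,0],[0,0,0],1]
    - [[-3,0,0],[0,0,0],1]
    - [[-3.5,0,0],[0,0,0],1]
    - [[-4,0,0],[0,0,0],1]

```text
time: 13.5
ee_pos: [0.4296, -0.0903, 0.006]
tcp_rot: [179.9, 0.0, -72.4]
wrist_force: [-0.2, 0.1, -2.2]
opening: 0.011
grasp_force: 78.7
```

>>> play_rows:
  increments:
    - [[-0.3,0,0],[0,0,0],1]
    - [[-0.6,0,0],[0,0,0],1]
    - [[-0.8,0,0],[0,0,0],1]

```text
time: 13.8
ee_pos: [0.4293, -0.0895, 0.006]
tcp_rot: [179.9, 0.0, -72.4]
wrist_force: [0.6, 0.1, -3.3]
opening: 0.0106
grasp_force: 78.7
```

>>> play_rows:
  increments:
    - [[-0.3,0,0],[0,0,0],1]
    - [[-0.6,0,0],[0,0,0],1]

```text
time: 14.0
ee_pos: [0.4293, -0.0892, 0.0061]
tcp_rot: [180.0, -0.0, -72.4]
wrist_force: [0.8, -2.6, -3.5]
opening: 0.0107
grasp_force: 78.7
```

>>> play_rows:
  increments:
    - [[-0.3,0,0],[0,0,0],1]
    - [[-0.3,0,0],[0,0,0],1]

```text
time: 14.2
ee_pos: [0.4294, -0.089, 0.0062]
tcp_rot: [180.0, -0.0, -72.4]
wrist_force: [2.0, -4.0, -2.8]
opening: 0.0103
grasp_force: 78.7
```

>>> play_rows:
  increments:
    - [[-0.2,0,0],[0,0,0],1]
    - [[-0.2,0,0],[0,0,0],1]

```text
time: 14.4
ee_pos: [0.4294, -0.089, 0.0062]
tcp_rot: [180.0, -0.0, -72.4]
wrist_force: [1.6, -5.9, -2.4]
opening: 0.0103
grasp_force: 78.6
```

>>> play_rows:
  increments:
    - [[-0.3,0,0],[0,0,0],1]
    - [[-0.4,0,0],[0,0,0],1]
    - [[-0.4,0,0],[0,0,0],1]

```text
time: 14.7
ee_pos: [0.4294, -0.0889, 0.0063]
tcp_rot: [180.0, -0.1, -72.5]
wrist_force: [2.8, -7.2, -3.3]
opening: 0.0104
grasp_force: 78.6
```

>>> play_rows:
  increments:
    - [[-0.2,0,0],[0,0,0],1]
    - [[-0.3,0,0],[0,0,0],1]
    - [[-0.3,0,0],[0,0,0],1]

```text
time: 15.0
ee_pos: [0.4294, -0.0889, 0.0063]
tcp_rot: [180.0, -0.1, -72.5]
wrist_force: [2.6, -8.9, -3.7]
opening: 0.0105
grasp_force: 78.6
```

>>> play_rows:
  increments:
    - [[-0.1,0,0],[0,0,0],1]
    - [[-0.1,0,0],[0,0,0],1]
    - [[-0.1,0,0],[0,0,0],1]
    - [[-0.1,0,0],[0,0,0],1]
    - [[-0.1,0,0],[0,0,0],1]

```text
time: 15.5
ee_pos: [0.4295, -0.0888, 0.0063]
tcp_rot: [180.0, -0.1, -72.5]
wrist_force: [3.2, -8.4, -3.6]
opening: 0.0105
grasp_force: 78.6
```

About 9 N held for more than half a second. Now I relax, lower and release.

>>> play_rows:
  increments:
    - [[1,0,0],[0,0,0],1]
    - [[2.5,0,0],[0,0,0],1]
    - [[4,0,0],[0,0,0],1]
    - [[4,0,1],[0,0,0],1]
    - [[4,0,2],[0,0,0],1]
    - [[4,0,3],[0,0,0],1]
    - [[4,0,3],[0,0,0],1]

```text
time: 16.2
ee_pos: [0.4299, -0.0915, 0.0029]
tcp_rot: [179.9, 0.0, -72.4]
wrist_force: [0.1, -0.4, -2.8]
opening: 0.0104
grasp_force: 78.8
```

>>> play_rows:
  increments:
    - [[0,0,0],[0,0,0],0.8]
    - [[0,0,0],[0,0,0],0.7]
    - [[0,0,0],[0,0,0],0.6]
    - [[0,0,0],[0,0,0],0.6]
    - [[0,0,0],[0,0,0],0.6]
    - [[0,0,-10],[0,0,0],0.6]
    - [[0,0,-30],[0,0,0],0.6]
    - [[0,0,-60],[0,0,0],0.6]
    - [[0,0,-100],[0,0,0],0.6]
    - [[0,0,-100],[0,0,0],0.6]
    - [[0,0,-100],[0,0,0],0.6]

```text
time: 17.3
ee_pos: [0.4308, -0.0917, 0.1043]
tcp_rot: [-179.9, -0.0, -72.4]
wrist_force: [0.1, 0.5, 0.1]
opening: 0.0341
grasp_force: 0.0
```

```bash
python3 - <<'E'
from h import *
o=telemetry.get_obs();print(o["time"],o["ee_pos"],o["opening"],o["wrist_force"])
im,d,K=cam("wrist");save("w8.png",im)
E
```

```text
17.3 [ 0.43077717 -0.09171233  0.10429334] 0.03411483430620202 [0.11095721 0.51213192 0.09167075]
```

View pics/w8.png

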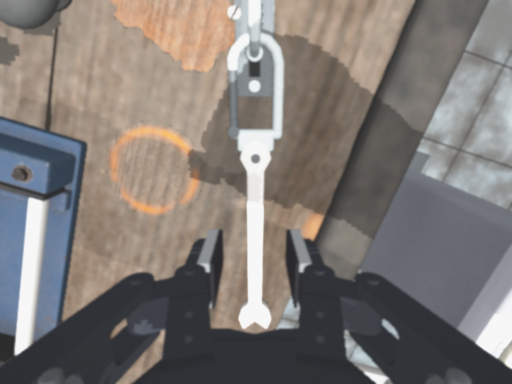

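The leg is in the bow at (255,50), the gate is shut, the spanner lies flat and the fingers are clear. Handing in.

```bash
python3 -c "
from h import *
print(workorder.job_done())"
```

```text
the job is handed in; nothing more can be done
None
```

The spanner is clipped onto the near staple leg (leg_a) with its gate shut, tugged at about 9 N for just over half a second, then released lying flat; the job was handed in at about 17 s, and no verdict was shown.

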